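Unmould two frozen bars and lay them in the tray, sticks one way

TASK

Lift both frozen bars straight out of the sloping metal mould and lay them flat, right side up, in the white tray: one in each lane, straight along the lane, both sticks pointing to the tray's blue end. Set each bar gently down on the tray floor before letting go, do not drop it, and leave everything else on the table where it is.

Things in the scene. Friction and masses are not known exactly. Their poses are not given: they have to be found in the camera images.
- mould: fixed aluminium mould on a stand; face 170 x 220 sloping 30 degrees, rising towards this body's +x, top edge 136 high. Origin: on the table under its middle; z up, y along the level edge. Two open cavities 114 x 46, 9 deep, long axis up the slope, floor centres at (0, +50, 85) and (0, -50, 85); face normal (-0.5, 0, 0.866).
- tray: fixed white tray 240 long (x) x 270 wide (y), floor 4 thick, rim 14 high and 4 thick; rim and floor stripe at the +x end are blue. A low grey rib (4 wide, top 10 above the table) along x in the middle makes two lanes, centre lines y = +67 and -67. Origin: centre of the underside on the table, z up.
- beet_bar: loose frozen dark red beet bar, about 110 g: block 110 (x) x 42 (y) x 24 thick (z); wooden stick 12 wide, 4 thick, juts 55 from its +x end at mid thickness. Origin: centre of the block's underside; x along the stick, z to its upper side. Starts in either mould cavity, stick up the slope, upper 15 mm proud of the face.
- mango_bar: loose frozen orange mango bar, about 110 g: block 110 (x) x 42 (y) x 24 thick (z); wooden stick 12 wide, 4 thick, juts 55 from its +x end at mid thickness. Origin: centre of the block's underside; x along the stick, z to its upper side. Starts in either mould cavity, stick down the slope, towards the robot, upper 15 mm proud of the face.
- beet_bar_stick_end (a point): free end of the beet bar's stick, 110 from the bar's origin along its x
- mango_bar_stick_end (a point): free end of the mango bar's stick, 110 from the bar's origin along its x
- spoon: loose wooden spoon, 180 long, lying between mould and tray, bystander; origin at the middle, underside
- peeler: loose vegetable peeler with black grip, 147 long, lying between mould and tray, bystander; origin at the middle of its underside
- beet_jar: loose dark red jar, 72 diameter, 120 tall, at the back, bystander; origin at the middle of its underside
- cup: loose white mug, 80 diameter, 90 tall, at the back, bystander; origin at the middle of its underside
Things that resemble listed ones, but are neither listed nor needed, are in the scene too. What is shaped like the beet_bar but purple or turquoise is not meant.

How it is judged:
On the way, in this order (a step that is already met when the one before it is completed fails the run):
1. a bar is lifted clear of the mould in the gripper (((distance of beet_bar from where it was at the start of the episode above 0.06 m and contact force between the fingers and beet_bar above 0.5 N) or (distance of mango_bar from where it was at the start of the episode above 0.06 m and contact force between the fingers and mango_bar above 0.5 N))), for 0.1 s.
2. one bar lies properly in a lane, released (((x of beet_bar in the frame of tray between -0.07 and 0.015 m and y of beet_bar in the frame of tray between 0.022 and 0.112 m and z of beet_bar in the frame of tray below 0.008 m and angle between beet_bar's own z axis and vertical below 0.07 rad and angle between the x axis of beet_bar and the x axis of tray, either way round below 0.2 rad and x of beet_bar_stick_end in the frame of tray above 0.03 m and linear speed of beet_bar below 0.02 m/s and contact force between the fingers and beet_bar below 0.1 N) or (x of beet_bar in the frame of tray between -0.07 and 0.015 m and y of beet_bar in the frame of tray between -0.112 and -0.022 m and z of beet_bar in the frame of tray below 0.008 m and angle between beet_bar's own z axis and vertical below 0.07 rad and angle between the x axis of beet_bar and the x axis of tray, either way round below 0.2 rad and x of beet_bar_stick_end in the frame of tray above 0.03 m and linear speed of beet_bar below 0.02 m/s and contact force between the fingers and beet_bar below 0.1 N) or (x of mango_bar in the frame of tray between -0.07 and 0.015 m and y of mango_bar in the frame of tray between 0.022 and 0.112 m and z of mango_bar in the frame of tray below 0.008 m and angle between mango_bar's own z axis and vertical below 0.07 rad and angle between the x axis of mango_bar and the x axis of tray, either way round below 0.2 rad and x of mango_bar_stick_end in the frame of tray above 0.03 m and linear speed of mango_bar below 0.02 m/s and contact force between the fingers and mango_bar below 0.1 N) or (x of mango_bar in the frame of tray between -0.07 and 0.015 m and y of mango_bar in the frame of tray between -0.112 and -0.022 m and z of mango_bar in the frame of tray below 0.008 m and angle between mango_bar's own z axis and vertical below 0.07 rad and angle between the x axis of mango_bar and the x axis of tray, either way round below 0.2 rad and x of mango_bar_stick_end in the frame of tray above 0.03 m and linear speed of mango_bar below 0.02 m/s and contact force between the fingers and mango_bar below 0.1 N))), for 0.2 s.
At the end, for the whole second after the job is handed in: Both bars released, at rest, right side up, flat on the tray floor (4 degrees, 4 mm), one per lane (22 to 112 mm either side of the rib), within 0.2 rad of the lane, stick to the blue end, whole bar inside the rim (origin 70 mm before to 15 mm past the tray's middle, towards blue) ((((x of beet_bar in the frame of tray between -0.07 and 0.015 m and y of beet_bar in the frame of tray between 0.022 and 0.112 m and z of beet_bar in the frame of tray below 0.008 m and angle between beet_bar's own z axis and vertical below 0.07 rad and angle between the x axis of beet_bar and the x axis of tray, either way round below 0.2 rad and x of beet_bar_stick_end in the frame of tray above 0.03 m and linear speed of beet_bar below 0.02 m/s and contact force between the fingers and beet_bar below 0.1 N) and (x of mango_bar in the frame of tray between -0.07 and 0.015 m and y of mango_bar in the frame of tray between -0.112 and -0.022 m and z of mango_bar in the frame of tray below 0.008 m and angle between mango_bar's own z axis and vertical below 0.07 rad and angle between the x axis of mango_bar and the x axis of tray, either way round below 0.2 rad and x of mango_bar_stick_end in the frame of tray above 0.03 m and linear speed of mango_bar below 0.02 m/s and contact force between the fingers and mango_bar below 0.1 N)) or ((x of beet_bar in the frame of tray between -0.07 and 0.015 m and y of beet_bar in the frame of tray between -0.112 and -0.022 m and z of beet_bar in the frame of tray below 0.008 m and angle between beet_bar's own z axis and vertical below 0.07 rad and angle between the x axis of beet_bar and the x axis of tray, either way round below 0.2 rad and x of beet_bar_stick_end in the frame of tray above 0.03 m and linear speed of beet_bar below 0.02 m/s and contact force between the fingers and beet_bar below 0.1 N) and (x of mango_bar in the frame of tray between -0.07 and 0.015 m and y of mango_bar in the frame of tray between 0.022 and 0.112 m and z of mango_bar in the frame of tray below 0.008 m and angle between mango_bar's own z axis and vertical below 0.07 rad and angle between the x axis of mango_bar and the x axis of tray, either way round below 0.2 rad and x of mango_bar_stick_end in the frame of tray above 0.03 m and linear speed of mango_bar below 0.02 m/s and contact force between the fingers and mango_bar below 0.1 N)))); the robot touches nothing.
It fails at once if the beet bar is dropped or thrown (faster than 0.45 m/s with the fingers not touching it) (linear speed of beet_bar above 0.45 m/s and contact force between the fingers and beet_bar below 0.05 N).
It fails at once if the mango bar is dropped or thrown (faster than 0.45 m/s with the fingers not touching it) (linear speed of mango_bar above 0.45 m/s and contact force between the fingers and mango_bar below 0.05 N).
It fails at once if a bystander (spoon, peeler, jar or mug) is moved more than 30 mm (distance of any of spoon, peeler, beet_jar, cup from where it was at the start of the episode above 0.03 m).
It also fails if it takes over 72 s, if anything falls off the work surface, if the arm or the gripper's body presses on something with over 40 N, if the wrist force passes 120 N, or if a joint passes its speed limit or range.

ROBOT

A 6-joint arm with a two-finger parallel gripper is mounted at the origin on the work surface. World frame = base frame: x ahead of the robot, y to its left, z up, the work surface at z = 0. Lengths are in m, angles in rad, forces in N, time in s.
With the tool pointing down it reaches from about 0.35 to 0.775 m from the base axis. Payload 7.3 kg.
Tool frame: the origin (TCP) lies at the very end of the fingers, on their centre line; the grasp point (between the pads) lies 19 mm behind it; z points along the fingers, y is the line along which they close (so a half turn about z gives the same grasp; the last joint's range is limited). The gripper opens to 92 mm and grips with 3 to 60 N. Pads are 19 mm wide; open, the fingers measure 130 mm over their backs; the gripper's body (75 mm by 190 mm) begins 47 mm behind the grasp point.
Start: joints at [-1.48, 0.342, 1.524, -0, 1.275, -0.146], TCP at [0.123, -0.51, 0.227] pointing down, gripper open.
Joint ranges: [-2.53, 2.53], [-0.77, 2.02], [0.04, 2.7], [-1, 4.14], [0.28, 2.66], [-3.11, 3.11]. Speed limits (rad/s): [2.57, 2.57, 3.14, 3.14, 3.14, 3.14].

INTERFACE

Orientations are given as [roll, pitch, yaw] about the fixed x, y, z axes, in that order (R = Rz(yaw) Ry(pitch) Rx(roll)).
In Python, from cell import * gives the robot as it stands.
- The arm moves only by the tool step_arm, never from a script. Its argument "commands" is a list of rows, each a list of 7 numbers: the opening, from 0 (shut) to 1 (fully open), then the shift along the world's x, y, z in cm, then the turn, a rotation vector about the world's x, y, z in rad. A call has 1 to 5 rows; each row is the pose to reach, as a shift and turn from the pose commanded when the call began; what a row does not reach only later rows make up. A row lasts 1/12 s, in which the tool goes at most 41.7 mm and 7.16 degrees, less where a joint would pass 70% of its speed; a pose out of reach is approached as far as the arm can. A call with a gripper value outside its range is refused whole. The fingers move at their own pace and stop on an object; "grip_force" is the grip in N (left out, the last holds). Time passes only in rows, so rows that repeat a pose let the fingers close. It gives the time, the measured TCP pose, the force, the opening and the grip force at its end, in the units of the state.
- observe(): the state, without advancing time (a new reading comes with each control period).
- read_camera(name): name is "scene" or "side" or "wrist"; returns the picture (480x640x3 uint8, red, green, blue); there is no depth.
- camera_model(name): a dict with "vfov" (degrees; the focal length in pixels is half the picture's height over the tangent of half this angle, whatever the lens; pixels are square), "cx", "cy" (the principal point, pixels), "k1" (the pictures are not rectified: a ray, as slopes to the right and down, at radius r is drawn at 1 + k1 r^2 times it, then the intrinsics apply), "world_to_cam" (4x4, takes a point from world to camera coordinates). Camera axes: x right, y up, looking along -z (the intrinsics and any distortion apply to the point x, -y, -z); pixel columns grow to the right and rows downward; lengths in m; the calibration is good to about 2 mm. A picture is of the moment at which its call begins: read the wrist's pose just before it. camera_model takes no time and is no camera call; for the wrist camera it gives the pose at the moment of the call.
- hand_in(): hands the job in; it is judged then, once.
The state is a dict: "time": time; "qpos": joint angles; "qvel": joint speeds; "joint_efforts": joint torques, N m; "tool_pos": TCP position; "tool_rot": TCP orientation; "contact_force": force on the tool from outside, world axes, zero at the start; "torque": the same for the moment, N m; "opening": finger opening in m; "grip_force": force on a finger pad.
Only numpy, scipy, OpenCV 4.12 (cv2) and the standard library are available. Lean on these libraries where they do the work, as an engineer would, in place of code of your own. Each camera call takes 0.05 s, during which the arm holds its last target. There are 200 camera calls.

## Working session

There is one attempt and no reset: what is moved stays moved. The work goes in short steps, Python scripts to look and compute and a tool call to move; the robot and the scene stay as the last step left them, time stands still between calls to the robot, and variables do not carry over. Pictures are saved under pics/ and viewed, at most 14 in all, crops included, and the job is handed in when it is done.

Besides the shell and the picture viewer there is one more tool, called after "Call:" by a JSON object that holds its "api" and its "payload", one argument or row to a line. step_arm: Moves the arm, as the interface text tells. Its arguments: {"type":"object","properties":{"commands":{"type":"array"},"grip_force":{"type":"number"}},"required":["commands"]}

```bash
mkdir -p pics; python3 - <<'E'
from cell import *
import cv2
for n in ("scene","side"):
    cv2.imwrite(f"pics/{n}0.png",read_camera(n)[:,:,::-1])
    m=camera_model(n);print(n,m)
s=observe();print(s['time'],s['tool_pos'],s['tool_rot'])
E
```

```text
scene {'vfov': 45.84058796848335, 'cx': 312.7461532992691, 'cy': 238.95100266342305, 'k1': -0.04292224035943557, 'world_to_cam': array([[-0.58085002,  0.81397458,  0.00765772,  0.35247456],
       [-0.61180015, -0.4427457 ,  0.65549739,  0.26951948],
       [ 0.53694863,  0.37606068,  0.75515861, -1.50945571],
       [ 0.        ,  0.        ,  0.        ,  1.        ]])}
side {'vfov': 44.61061769841113, 'cx': 319.6146199713924, 'cy': 230.97270337425644, 'k1': 0.035751305585595805, 'world_to_cam': array([[-0.82438497, -0.5658845 , -0.01281217,  0.46315347],
       [ 0.33694499, -0.50880041,  0.79220591, -0.29725147],
       [-0.45481588,  0.64876566,  0.61011936, -1.10685943],
       [ 0.        ,  0.        ,  0.        ,  1.        ]])}
0.1 [ 0.12315169 -0.50996916  0.22611814] [-3.14020930e+00 -2.12624456e-04  2.36768739e-01]
```

View pics/scene0.png

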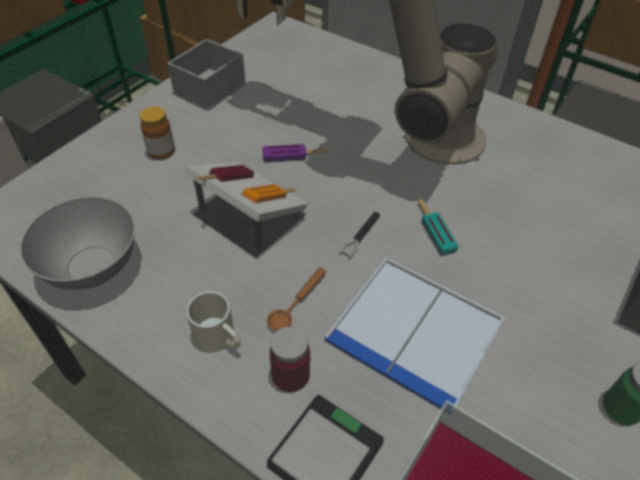

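View pics/side0.png

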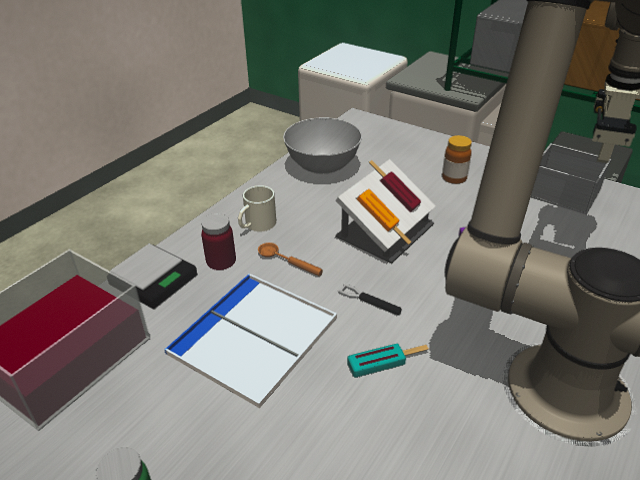

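The listed bars sit in the mould: dark red beet at scene (232,172) and side (401,191), orange mango at scene (266,192) and side (378,210). The purple bar at scene (285,152) and the turquoise one at scene (438,230) lie on the table and are decoys. The tray's outer corners in the scene view are about (387,262), (502,320), (450,404) and (328,338), with blue along the last edge.

```bash
cat > h.py <<'E'
from cell import *
import cv2, numpy as np
from scipy.spatial.transform import Rotation as R
def ray(m,uv,H=480):
    f=H/2/np.tan(np.radians(m['vfov'])/2)
    K=np.array([[f,0,m['cx']],[0,f,m['cy']],[0,0,1.]])
    p=cv2.undistortPoints(np.array(uv,float).reshape(-1,1,2),K,np.array([m['k1'],0,0,0.]))[:,0]
    T=m['world_to_cam']; d=np.c_[p[:,0],-p[:,1],-np.ones(len(p))]@T[:3,:3]
    return -T[:3,:3].T@T[:3,3], d/np.linalg.norm(d,axis=1)[:,None]
def onz(m,uv,z):
    o,d=ray(m,uv); return o+d*((z-o[2])/d[:,2])[:,None]
def tri(ms,uvs):
    A=0;b=0;L=[]
    for m,uv in zip(ms,uvs):
        o,d=ray(m,[uv]);P=np.eye(3)-np.outer(d[0],d[0]);A=A+P;b=b+P@o;L.append((P,o))
    x=np.linalg.solve(A,b); return x,[float(np.linalg.norm(P@(x-o))) for P,o in L]
def proj(m,X):
    f=240/np.tan(np.radians(m['vfov'])/2);c=np.atleast_2d(X)@m['world_to_cam'][:3,:3].T+m['world_to_cam'][:3,3]
    s=np.c_[c[:,0],-c[:,1]]/-c[:,2:];s=s*(1+m['k1']*(s**2).sum(1))[:,None];return s*f+[m['cx'],m['cy']]
E
python3 - <<'E'
from h import *
ms=[camera_model(n) for n in("scene","side")]
im=[cv2.imread(f"pics/{n}0.png") for n in("scene","side")]
hs=[cv2.cvtColor(i,cv2.COLOR_BGR2HSV) for i in im]
rois=[(180,300,150,225),(330,440,155,265)]
for name,lo,hi in(("mango",(8,170,100),(22,255,255)),("beet",(165,110,30),(180,255,200))):
    cs=[]
    for h,(a,b,c,d) in zip(hs,rois):
        k=cv2.inRange(h,lo,hi)[c:d,a:b]; r=cv2.minAreaRect(np.argwhere(k)[:,::-1].astype(np.float32)); cs.append(np.array(r[0])+(a,c)); print(name,r,k.sum()/255)
    print(tri(ms,cs))
P=onz(ms[0],[(387,262),(502,320),(450,404),(328,338)],0.012);print(P.round(3),np.linalg.norm(np.diff(P,axis=0),axis=1),P.mean(0))
P=onz(ms[1],[(251,276),(336,316),(261,404),(166,351)],0.012);print(P.round(3),P.mean(0))
a=cv2.resize(im[0][150:250,180:320],(800,571),interpolation=cv2.INTER_CUBIC)
b=im[1][150:270,325:445]; b=cv2.resize(b,(571,571),interpolation=cv2.INTER_CUBIC)
o=np.hstack([cv2.resize(a,(448,320)),cv2.resize(b,(320,320))]);cv2.imwrite("pics/crop.png",o)
E
```

```text
mango ((84.57247924804688, 42.9892578125), (13.335927963256836, 40.99699020385742), 81.57302856445312) 405.0
mango ((47.806766510009766, 54.24163818359375), (45.273460388183594, 15.767010688781738), 46.0809211730957) 714.0
(array([ 0.52086069, -0.19017303,  0.09781569]), [0.00030202512273590427, 0.00030202512273597116])
beet ((51.03846740722656, 22.307695388793945), (11.039091110229492, 39.69111633300781), 82.87498474121094) 310.0
beet ((70.33973693847656, 35.67332458496094), (43.7490234375, 14.472110748291016), 46.12330627441406) 618.0
(array([ 0.51395371, -0.29154327,  0.09800578]), [0.0008873493202248505, 0.000887349320224762])
[[0.466 0.095 0.012]
 [0.459 0.356 0.012]
 [0.679 0.351 0.012]
 [0.694 0.098 0.012]] [0.26134138 0.22023691 0.25375808] [0.57438203 0.22498252 0.012     ]
[[0.689 0.095 0.012]
 [0.456 0.092 0.012]
 [0.449 0.354 0.012]
 [0.687 0.362 0.012]] [0.57000639 0.22572701 0.012     ]
```

View pics/crop.png

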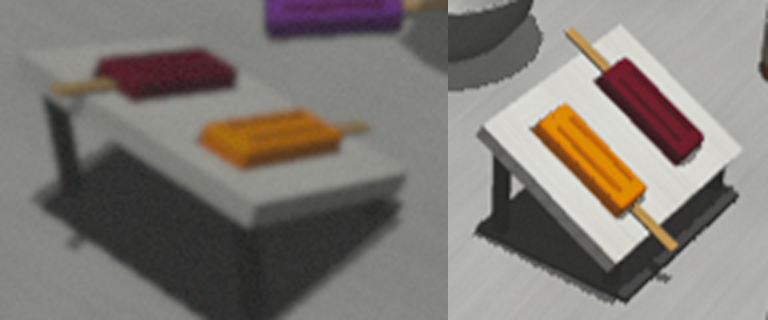

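The crop confirms it: dark red beet at left crop (165,72) with its stick up the slope, orange mango at (270,137) with its stick down the slope towards the robot. The purple decoy lies on the table behind them. I'll go to a tilted viewing pose over the mould.

Call:
{"api": "step_arm", "payload": {
  "commands": [
    [1, 16.4, 13.5, 3, 0, 0, -0.28],
    [1, 16.4, 13.5, 3, 0, 0, -0.28],
    [1, 16.4, 13.5, 3, 0, 0, -0.28],
    [1, 16.4, 13.5, 3, 0, 0, -0.28],
    [1, 16.4, 13.5, 3, 0, 0, -0.28]
  ],
  "grip_force": 25
}}

```text
time: 0.52
tool_pos: [0.2794, -0.381, 0.2551]
tool_rot: [-3.141, 0.0, -0.044]
contact_force: [0.2, -0.3, 0.0]
opening: 0.0919
grip_force: 0.0
```

Call:
{"api": "step_arm", "payload": {
  "commands": [
    [1, 16.4, 13.5, 0, 0, -0.52, 0],
    [1, 16.4, 13.5, 0, 0, -0.52, 0],
    [1, 16.4, 13.5, 0, 0, -0.52, 0],
    [1, 16.4, 13.5, 0, 0, -0.52, 0],
    [1, 16.4, 13.5, 0, 0, -0.52, 0]
  ]
}}

```text
time: 0.93
tool_pos: [0.438, -0.2482, 0.2535]
tool_rot: [-3.113, -0.522, -0.055]
contact_force: [0.8, -1.5, -1.6]
opening: 0.0919
grip_force: 0.0
```

Call:
{"api": "step_arm", "payload": {
  "commands": [
    [1, 0, 0, 0, 0, 0, 0],
    [1, 0, 0, 0, 0, 0, 0]
  ]
}}

```text
time: 1.1
tool_pos: [0.4398, -0.2482, 0.2549]
tool_rot: [-3.117, -0.519, -0.046]
contact_force: [-0.3, -0.3, 0.4]
opening: 0.0915
grip_force: 0.0
```

```bash
python3 - <<'E'
from h import *
s=observe();m=camera_model("wrist");cv2.imwrite("pics/w1.png",read_camera("wrist")[:,:,::-1])
np.save("w1.npy",m,allow_pickle=True)
print(s['time'],s['tool_pos'],s['tool_rot'],s['qpos']);T=m['world_to_cam'];print(-T[:3,:3].T@T[:3,3],-T[2,:3])
print(proj(m,[[.51,-.19,.1],[.51,-.29,.1]]))
E
```

```text
1.1 [ 0.43982979 -0.24820185  0.25488788] [-3.11667111 -0.51863492 -0.04590408] [-0.9276323   0.07942911  1.90894307  0.5339914   0.89882975  0.39857442]
[ 0.41814319 -0.25192897  0.42392069] [ 0.26767732  0.01163378 -0.96343838]
[[259.96219546 240.51169846]
 [360.78207533 236.72252683]]
```

View pics/w1.png

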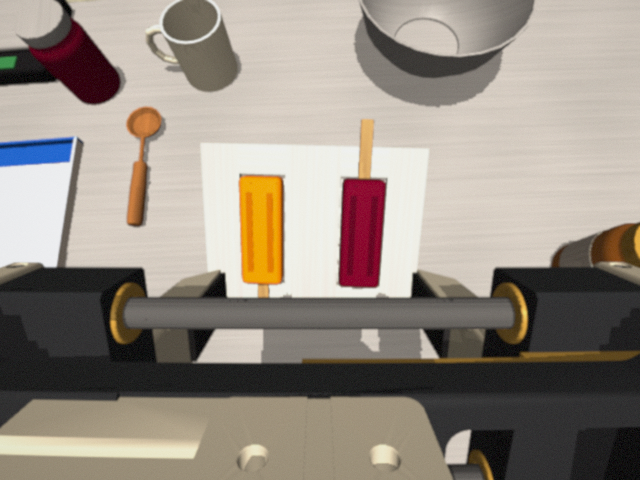

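The wrist view shows mango, orange, centred about (261,230) with its stick down the slope, and beet, dark red, about (362,233) with its stick up the slope.

```bash
python3 - <<'E'
from h import *
m=np.load("w1.npy",allow_pickle=True).item()
h=cv2.cvtColor(cv2.imread("pics/w1.png"),cv2.COLOR_BGR2HSV)
out={}
for name,lo,hi,(a,b) in(("mango",(8,170,60),(25,255,255),(220,300)),("beet",(160,80,15),(180,255,255),(320,410))):
    k=cv2.inRange(h,lo,hi)[150:300,a:b];k=cv2.morphologyEx(k,cv2.MORPH_OPEN,np.ones((5,5)))
    r=cv2.minAreaRect(np.argwhere(k)[:,::-1].astype(np.float32));c=np.array(r[0])+(a,150)
    q=cv2.boxPoints(r)+(a,150); q=q[np.argsort(q[:,1])]; q=np.array([q[:2].mean(0),q[2:].mean(0)])
    C=onz(m,[c],.1058)[0]; n=np.array([-.5,0,.866])
    o,d=ray(m,q); E=o+d*(((C-o)@n)/(d@n))[:,None]
    v=E[0]-E[1]; print(name,c,r[1],C,"len",np.linalg.norm(v),"yaw",np.arctan2(v[1],v[0]),"zs",E[:,2]); out[name]=C
v=out['mango']-out['beet'];print(np.linalg.norm(v),"yaw",-np.arctan2(v[0],v[1]))
# mould face corners, z=.136 top edge
P=onz(m,[(202,143),(429,150)],.136);print(P,-np.arctan2(*(P[0]-P[1])[:2]))
E
```

```text
mango [261.  229.5] (107.0, 42.0) [ 0.51956669 -0.19198615  0.1058    ] len 0.10818284867806528 yaw -0.0937504420784225 zs [0.13167862 0.07776445]
beet [361.61697769 232.80943298] (41.960357666015625, 107.11619567871094) [ 0.51228354 -0.29039268  0.1058    ] len 0.10734078387527364 yaw -0.05760313458532339 zs [0.13152487 0.0779201 ]
0.09867567030210635 yaw -0.07387614636148726
[[ 0.59994848 -0.13912304  0.136     ]
 [ 0.58243738 -0.35585277  0.136     ]] -0.08062181765573964
```

```bash
cat >> h.py <<'E'
def go(p,rpy):
    s=observe();d=(np.array(p)-s['tool_pos'])*100
    w=(R.from_euler('xyz',rpy)*R.from_euler('xyz',s['tool_rot']).inv()).as_rotvec()
    print(f"t={s['time']:.2f} F={np.round(s['contact_force'],1)} open={s['opening']:.4f} grip={s['grip_force']:.1f} pos={np.round(s['tool_pos'],4)} rpy={np.round(s['tool_rot'],3)}");print("shift cm",d.round(2),"turn",w.round(3))
E
python3 -c "
from h import *
go([.4959,-.1899,.147],[-np.pi,-.5236,-.078]);print(observe()['qpos'])"
```

```text
t=1.15 F=[ 0.3  0.5 -0.8] open=0.0918 grip=0.0 pos=[ 0.4395 -0.2496  0.2551] rpy=[-3.117 -0.519 -0.047]
shift cm [  5.64   5.97 -10.81] turn [-0.021 -0.004 -0.043]
[-0.92997338  0.07984108  1.90791144  0.53366371  0.89899706  0.39823963]
```

Call:
{"api": "step_arm", "payload": {
  "commands": [
    [1, 3, 6, -3, -0.021, -0.004, -0.043],
    [1, 5.6, 6, -10.8, -0.021, -0.004, -0.043],
    [1, 5.6, 6, -10.8, -0.021, -0.004, -0.043],
    [1, 5.6, 6, -10.8, -0.021, -0.004, -0.043],
    [1, 5.6, 6, -10.8, -0.021, -0.004, -0.043]
  ]
}}

```text
time: 1.57
tool_pos: [0.4941, -0.1891, 0.1431]
tool_rot: [-3.136, -0.518, -0.083]
contact_force: [-1.3, 0.1, -0.9]
opening: 0.0917
grip_force: 0.0
```

Call:
{"api": "step_arm", "payload": {
  "commands": [
    [1, 0, 0, 0, 0, 0, 0],
    [1, 0, 0, 0, 0, 0, 0]
  ]
}}

```text
time: 1.73
tool_pos: [0.4956, -0.1919, 0.1484]
tool_rot: [3.141, -0.526, -0.081]
contact_force: [0.1, -0.3, -0.5]
opening: 0.0919
grip_force: 0.0
```

```bash
python3 -c "
from h import *
m=camera_model('wrist');cv2.imwrite('pics/w2.png',read_camera('wrist')[:,:,::-1])
go([.5258,-.1922,.095],[-np.pi,-.5236,-.078])"
```

```text
t=1.78 F=[ 1.4  0.2 -0.5] open=0.0918 grip=0.0 pos=[ 0.4957 -0.192   0.1489] rpy=[ 3.14  -0.527 -0.081]
shift cm [ 3.01 -0.02 -5.39] turn [0.001 0.004 0.004]
```

View pics/w2.png

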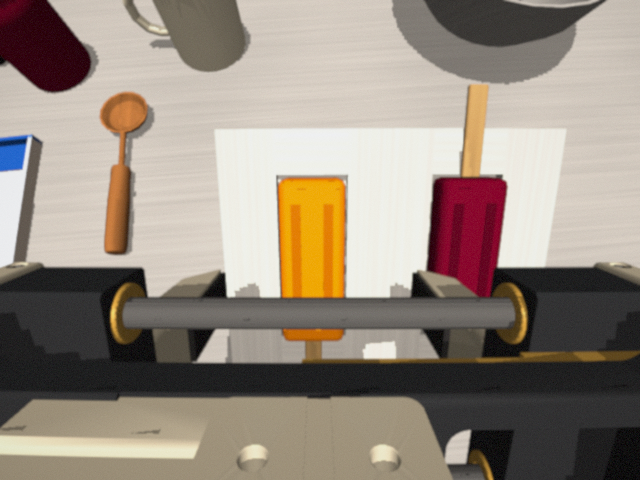

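The mango bar (278–346 px) is centred between the fingers at about 200 and 435. I'll narrow the opening, descend along the normal, and grip.

Call:
{"api": "step_arm", "payload": {
  "commands": [
    [0.75, 0.6, 0, -1.1, 0, 0.004, 0.004],
    [0.75, 1.2, 0, -2.2, 0, 0.004, 0.004],
    [0.75, 1.8, 0, -3.3, 0, 0.004, 0.004],
    [0.75, 2.3, 0, -4.2, 0, 0.004, 0.004],
    [0.75, 2.6, 0, -4.7, 0, 0.004, 0.004]
  ]
}}

```text
time: 2.2
tool_pos: [0.5219, -0.1915, 0.1011]
tool_rot: [3.141, -0.523, -0.077]
contact_force: [-0.1, -0.3, 0.4]
opening: 0.0692
grip_force: 0.0
```

Call:
{"api": "step_arm", "payload": {
  "commands": [
    [0.75, 0, 0, 0, 0, 0, 0],
    [0.75, 0, 0, 0, 0, 0, 0]
  ]
}}

```text
time: 2.37
tool_pos: [0.5215, -0.1909, 0.1011]
tool_rot: [3.141, -0.522, -0.077]
contact_force: [0.3, 0.4, 0.5]
opening: 0.0688
grip_force: 0.0
```

```bash
python3 -c "
from h import *
go([.5258,-.1922,.095],[-np.pi,-.5236,-.078])"
```

```text
t=2.37 F=[0.3 0.4 0.5] open=0.0688 grip=0.0 pos=[ 0.5215 -0.1909  0.1011] rpy=[ 3.141 -0.522 -0.077]
shift cm [ 0.43 -0.13 -0.61] turn [ 0.    -0.002 -0.001]
```

Call:
{"api": "step_arm", "payload": {
  "commands": [
    [0.75, 0.15, -0.05, -0.3, 0, 0, 0],
    [0.75, 0.35, -0.05, -0.6, 0, 0, 0],
    [0.3, 0.35, -0.05, -0.6, 0, 0, 0],
    [0.3, 0.35, -0.05, -0.6, 0, 0, 0],
    [0.3, 0.35, -0.05, -0.6, 0, 0, 0]
  ]
}}

```text
time: 2.78
tool_pos: [0.5248, -0.1906, 0.0942]
tool_rot: [-3.141, -0.521, -0.077]
contact_force: [0.1, 0.5, 0.0]
opening: 0.0532
grip_force: 0.0
```

Call:
{"api": "step_arm", "payload": {
  "commands": [
    [0.3, 0, 0, 0, 0, 0, 0],
    [0.3, 0, 0, 0, 0, 0, 0],
    [0.3, 0, 0, 0, 0, 0, 0],
    [0.3, 0, 0, 0, 0, 0, 0],
    [0.3, 0, 0, 0, 0, 0, 0]
  ]
}}

```text
time: 3.2
tool_pos: [0.5248, -0.1906, 0.0942]
tool_rot: [-3.141, -0.521, -0.077]
contact_force: [-0.5, -0.0, 0.8]
opening: 0.0417
grip_force: 25.0
```

```bash
python3 -c "
from h import *
go([.4959,-.1899,.147],[-np.pi,-.5236,-.078])"
```

```text
t=3.20 F=[-0.5 -0.   0.8] open=0.0417 grip=25.0 pos=[ 0.5248 -0.1906  0.0942] rpy=[-3.141 -0.521 -0.077]
shift cm [-2.89  0.07  5.28] turn [-0.001 -0.003 -0.002]
```

Gripped at 41.7 mm and 25 N. I'll lift along the normal, then level and turn.

Call:
{"api": "step_arm", "payload": {
  "commands": [
    [0.3, -0.3, 0, 0.5, 0, 0, 0],
    [0.3, -0.8, 0, 1.4, 0, 0, 0],
    [0.3, -1.5, 0.1, 2.6, 0, 0, 0],
    [0.3, -2.2, 0.1, 3.9, 0, 0, 0],
    [0.3, -3, 0.1, 5.3, 0, 0, 0]
  ]
}}

```text
time: 3.62
tool_pos: [0.494, -0.1894, 0.1474]
tool_rot: [-3.141, -0.519, -0.077]
contact_force: [0.3, -0.1, -1.4]
opening: 0.0419
grip_force: 25.0
```

Call:
{"api": "step_arm", "payload": {
  "commands": [
    [0.3, 0, 0, 2, 0.01, 0.1, 0],
    [0.3, 0, 1, 4, 0.016, 0.21, 0],
    [0.3, 0, 2, 6, 0.024, 0.31, 0],
    [0.3, 0, 3, 8, 0.032, 0.42, 0],
    [0.3, 0, 4, 10, 0.04, 0.52, 0]
  ]
}}

```text
time: 4.03
tool_pos: [0.4941, -0.1512, 0.2476]
tool_rot: [3.141, -0.061, -0.078]
contact_force: [2.3, 0.6, -1.6]
opening: 0.0416
grip_force: 25.0
```

Call:
{"api": "step_arm", "payload": {
  "commands": [
    [0.3, 0, 1.5, 0, 0, 0, 0.12],
    [0.3, 0, 3, 0, 0, 0, 0.24],
    [0.3, 0, 4.5, 0, 0, 0, 0.36],
    [0.3, 0, 6, 0, 0, 0, 0.48],
    [0.3, 0, 7.5, 0, 0, 0, 0.6]
  ]
}}

```text
time: 4.45
tool_pos: [0.4945, -0.0751, 0.2446]
tool_rot: [-3.138, -0.063, 0.531]
contact_force: [0.7, 0.2, -0.4]
opening: 0.0419
grip_force: 25.0
```

```bash
python3 -c "
from h import *
go([.53,.16,.25],[-np.pi,0,np.pi+.03]);print(observe()['qpos'])"
```

```text
t=4.45 F=[ 0.7  0.2 -0.4] open=0.0419 grip=25.0 pos=[ 0.4945 -0.0751  0.2446] rpy=[-3.138 -0.063  0.531]
shift cm [ 3.55 23.51  0.54] turn [-0.082 -0.029  2.639]
[-0.3368375   0.25531444  1.59843806  0.0535797   1.2500843   0.68699941]
```

Call:
{"api": "step_arm", "payload": {
  "commands": [
    [0.3, 0.2, 1.2, 0, 0, 0, 0.12],
    [0.3, 0.4, 2.4, 0, 0, 0, 0.24],
    [0.3, 0.6, 3.6, 0, 0, 0, 0.36],
    [0.3, 0.7, 4.8, 0, 0, 0, 0.48],
    [0.3, 0.9, 6, 0, 0, 0, 0.6]
  ]
}}

```text
time: 4.87
tool_pos: [0.5035, -0.0153, 0.2447]
tool_rot: [-3.137, -0.063, 1.131]
contact_force: [0.3, -0.3, -2.1]
opening: 0.0416
grip_force: 25.0
```

Call:
{"api": "step_arm", "payload": {
  "commands": [
    [0.3, 0.2, 1.2, 0, 0, 0, 0.12],
    [0.3, 0.4, 2.4, 0, 0, 0, 0.24],
    [0.3, 0.6, 3.6, 0, 0, 0, 0.36],
    [0.3, 0.7, 4.8, 0, 0, 0, 0.48],
    [0.3, 0.9, 6, 0, 0, 0, 0.6]
  ]
}}

```text
time: 5.28
tool_pos: [0.5126, 0.0446, 0.2446]
tool_rot: [-3.137, -0.064, 1.731]
contact_force: [0.3, 0.2, -1.0]
opening: 0.042
grip_force: 25.0
```

Call:
{"api": "step_arm", "payload": {
  "commands": [
    [0.3, 0.2, 1.2, 0, 0, 0, 0.12],
    [0.3, 0.4, 2.4, 0, 0, 0, 0.24],
    [0.3, 0.6, 3.6, 0, 0, 0, 0.36],
    [0.3, 0.7, 4.8, 0, 0, 0, 0.48],
    [0.3, 0.9, 6, 0, 0, 0, 0.6]
  ]
}}

```text
time: 5.7
tool_pos: [0.5216, 0.1045, 0.2446]
tool_rot: [-3.136, -0.064, 2.331]
contact_force: [0.2, -0.1, -1.0]
opening: 0.0418
grip_force: 25.0
```

Call:
{"api": "step_arm", "payload": {
  "commands": [
    [0.3, 0.2, 1.2, 0, 0, 0, 0.12],
    [0.3, 0.4, 2.4, 0, 0, 0, 0.24],
    [0.3, 0.6, 3.6, 0, 0, 0, 0.36],
    [0.3, 0.7, 4.8, 0, 0, 0, 0.48],
    [0.3, 0.9, 5.5, 0, 0, 0, 0.6]
  ]
}}

```text
time: 6.12
tool_pos: [0.5306, 0.1601, 0.2446]
tool_rot: [-3.137, -0.065, 2.931]
contact_force: [-1.0, -0.8, -1.2]
opening: 0.0418
grip_force: 25.0
```

Call:
{"api": "step_arm", "payload": {
  "commands": [
    [0.3, 0, 0, 0, 0, 0, 0.12],
    [0.3, 0, 0, 0, 0, 0, 0.23],
    [0.3, 0, 0, 0, 0, 0, 0.23]
  ]
}}

```text
time: 6.37
tool_pos: [0.5307, 0.1594, 0.2445]
tool_rot: [-3.137, -0.065, -3.124]
contact_force: [0.8, -0.5, -1.6]
opening: 0.042
grip_force: 25.0
```

```bash
python3 -c "
from h import *
go([.53,.16,.25],[-np.pi,0,np.pi+.03]);print(observe()['qpos'])
m=camera_model('wrist');np.save('w3.npy',m,allow_pickle=True);cv2.imwrite('pics/w3.png',read_camera('wrist')[:,:,::-1])
cv2.imwrite('pics/s3.png',read_camera('side')[:,:,::-1])"
```

```text
t=6.37 F=[ 0.8 -0.5 -1.6] open=0.0420 grip=25.0 pos=[0.5307 0.1594 0.2445] rpy=[-3.137 -0.065 -3.124]
shift cm [-0.07  0.06  0.55] turn [ 0.006 -0.065  0.012]
[ 0.15121884  0.42171063  1.35415587  0.00385385  1.43081582 -1.43826572]
```

View pics/w3.png

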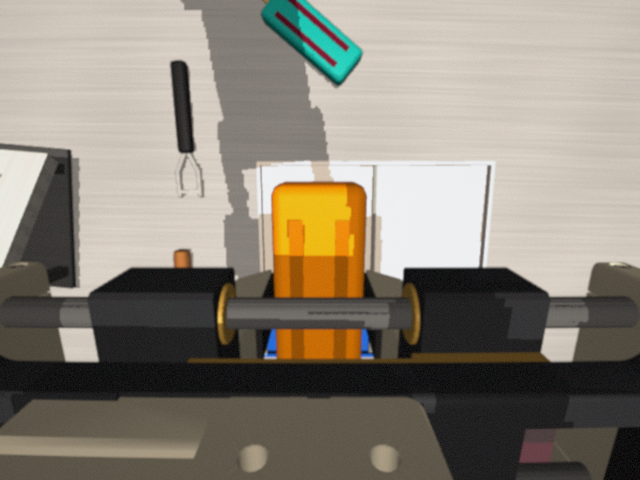

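The wrist view shows the mango held straight, with the tray's near rim corners at (258,163) and (495,163) and the rib at x≈374. Blue is at the far end under the gripper.

```bash
python3 - <<'E'
from h import *
m=np.load("w3.npy",allow_pickle=True).item()
P=onz(m,[(258,163),(495,163)],.014);print(P)
v=P[1]-P[0];y=-np.arctan2(v[0],v[1]);print("width",np.linalg.norm(v),"yaw",y,"centre",P.mean(0)+.12*np.array([np.cos(y),np.sin(y),0]))
g=onz(m,[(374,167),(374,260)],.01);print(g)
s=camera_model("side");im=cv2.imread("pics/s3.png");h=cv2.cvtColor(im,cv2.COLOR_BGR2HSV)
# tray white outline side+scene
for n in("scene","side"):
    mm=camera_model(n);h=cv2.cvtColor(cv2.imread(f"pics/{n}0.png"),cv2.COLOR_BGR2HSV)
    b=cv2.inRange(h,(105,150,60),(125,255,255));c=max(cv2.findContours(b,0,2)[0],key=cv2.contourArea)
    q=cv2.boxPoints(cv2.minAreaRect(c));print(n,q.tolist());print(onz(mm,q,.008).round(4).tolist(),onz(mm,[q.mean(0)],.006))
E
python3 - <<'E'
import cv2
i=cv2.imread("pics/s3.png")[60:360,130:460]
cv2.imwrite("pics/s3c.png",cv2.resize(i,(660,600)))
E
```

```text
[[0.4608006  0.08790965 0.014     ]
 [0.45536258 0.35539716 0.014     ]]
width 0.2675427824482465 yaw 0.020327198632530494 centre [0.5780568 0.2240925 0.014    ]
[[0.46268331 0.2193472  0.01      ]
 [0.57149532 0.22457402 0.01      ]]
scene [[326.4559631347656, 339.9326171875], [333.3471374511719, 328.119140625], [454.6528015136719, 398.88079833984375], [447.7616271972656, 410.69427490234375]]
[[0.6972, 0.0969, 0.008], [0.6674, 0.0927, 0.008], [0.6632, 0.3536, 0.008], [0.6907, 0.3537, 0.008]] [[0.67845804 0.22919146 0.006     ]]
side [[165.65196228027344, 347.6133117675781], [249.29835510253906, 272.3315734863281], [259.83978271484375, 284.0442810058594], [176.1934051513672, 359.3260192871094]]
[[0.6969, 0.354, 0.008], [0.7033, 0.0839, 0.008], [0.6574, 0.1015, 0.008], [0.6571, 0.3637, 0.008]] [[0.67987215 0.23402463 0.006     ]]
```

View pics/s3c.png

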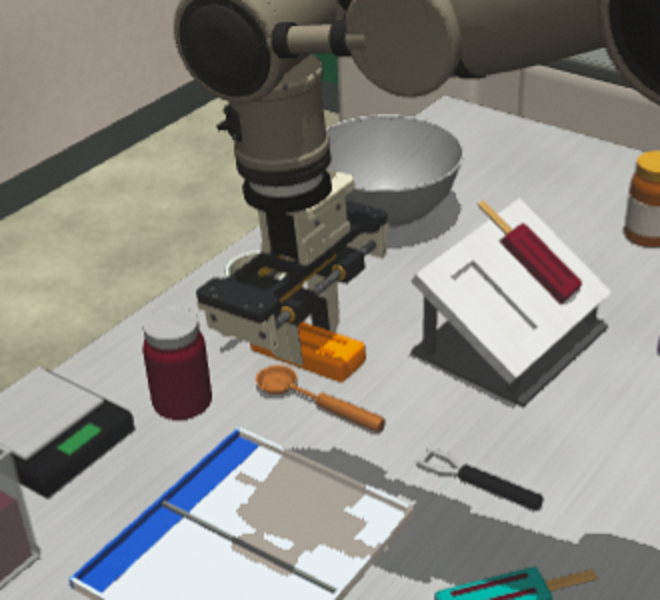

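The mango is held level enough. Next I'll level the tool and move over the near lane, target about (0.548, 0.157).

Call:
{"api": "step_arm", "payload": {
  "commands": [
    [0.3, 0.5, 0, -3, 0.006, -0.065, 0.007],
    [0.3, 1, -0.1, -7, 0.006, -0.065, 0.007],
    [0.3, 1.5, -0.2, -11, 0.006, -0.065, 0.007],
    [0.3, 1.7, -0.2, -14, 0.006, -0.065, 0.007],
    [0.3, 1.7, -0.2, -17, 0.006, -0.065, 0.007]
  ]
}}

```text
time: 6.88
tool_pos: [0.5479, 0.1568, 0.073]
tool_rot: [3.141, 0.0, -3.125]
contact_force: [0.5, 0.5, -1.6]
opening: 0.0414
grip_force: 25.0
```

Call:
{"api": "step_arm", "payload": {
  "commands": [
    [0.3, 0, 0, -2, 0, 0, 0],
    [0.3, 0, 0, -3.5, 0, 0, 0],
    [0.3, 0, 0, -4.5, 0, 0, 0],
    [0.3, 0, 0, -4.7, 0, 0, 0]
  ]
}}

```text
time: 7.22
tool_pos: [0.547, 0.1569, 0.0259]
tool_rot: [3.141, -0.003, -3.123]
contact_force: [-0.7, -0.1, -1.4]
opening: 0.0415
grip_force: 25.0
```

```bash
python3 -c "
from h import *
go([.548,.157,.0155],[-np.pi,0,np.pi+.025])
cv2.imwrite('pics/s4.png',cv2.resize(read_camera('side')[250:420,150:350,::-1],(706,600)))"
```

```text
t=7.22 F=[-0.7 -0.1 -1.4] open=0.0415 grip=25.0 pos=[0.547  0.1569 0.0259] rpy=[ 3.141e+00 -3.000e-03 -3.123e+00]
shift cm [ 0.1   0.01 -1.04] turn [-0.    -0.003  0.006]
```

View pics/s4.png

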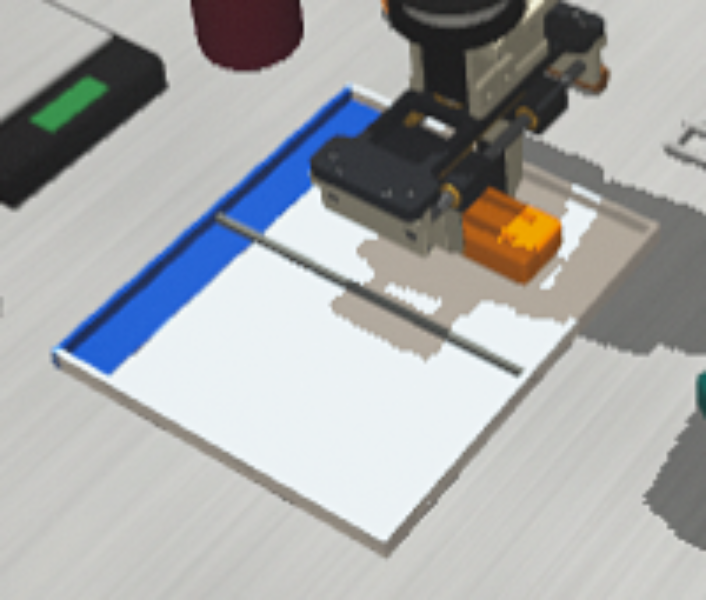

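The mango hovers in the near lane, with its free end at (520,240) and its stick towards blue. I'll lower it until it touches.

Call:
{"api": "step_arm", "payload": {
  "commands": [
    [0.3, 0.1, 0, -0.3, 0, 0, 0],
    [0.3, 0.1, 0, -0.6, 0, 0, 0],
    [0.3, 0.1, 0, -0.8, 0, 0, 0],
    [0.3, 0.1, 0, -0.9, 0, 0, 0],
    [0.3, 0.1, 0, -0.9, 0, 0, 0]
  ]
}}

```text
time: 7.68
tool_pos: [0.5491, 0.1574, 0.0188]
tool_rot: [3.141, 0.001, -3.12]
contact_force: [0.6, 0.7, -0.4]
opening: 0.0417
grip_force: 25.0
```

Call:
{"api": "step_arm", "payload": {
  "commands": [
    [0.3, 0, 0, -0.1, 0, 0, 0],
    [0.3, 0, 0, -0.1, 0, 0, 0]
  ]
}}

```text
time: 7.85
tool_pos: [0.5491, 0.1574, 0.0177]
tool_rot: [3.141, 0.001, -3.12]
contact_force: [0.7, 0.8, -0.0]
opening: 0.0418
grip_force: 25.0
```

Call:
{"api": "step_arm", "payload": {
  "commands": [
    [0.3, 0, 0, -0.1, 0, 0, 0],
    [0.3, 0, 0, -0.1, 0, 0, 0]
  ]
}}

```text
time: 8.02
tool_pos: [0.549, 0.1574, 0.0165]
tool_rot: [3.141, 0.0, -3.12]
contact_force: [1.0, -0.6, -1.3]
opening: 0.0419
grip_force: 25.0
```

Call:
{"api": "step_arm", "payload": {
  "commands": [
    [0.3, 0, 0, -0.1, 0, 0, 0],
    [0.3, 0, 0, -0.1, 0, 0, 0]
  ]
}}

```text
time: 8.18
tool_pos: [0.549, 0.1574, 0.0155]
tool_rot: [3.141, 0.0, -3.12]
contact_force: [-0.2, 0.0, -1.9]
opening: 0.0417
grip_force: 25.0
```

Call:
{"api": "step_arm", "payload": {
  "commands": [
    [0.3, 0, 0, -0.1, 0, 0, 0],
    [0.3, 0, 0, -0.1, 0, 0, 0]
  ]
}}

```text
time: 8.35
tool_pos: [0.549, 0.1574, 0.0144]
tool_rot: [3.141, 0.0, -3.12]
contact_force: [-0.1, 0.3, -0.9]
opening: 0.0419
grip_force: 25.0
```

Call:
{"api": "step_arm", "payload": {
  "commands": [
    [0.3, 0, 0, -0.08, 0, 0, 0],
    [0.3, 0, 0, -0.08, 0, 0, 0]
  ]
}}

```text
time: 8.52
tool_pos: [0.5491, 0.1574, 0.0139]
tool_rot: [3.141, 0.001, -3.12]
contact_force: [-0.2, -0.2, -0.4]
opening: 0.0416
grip_force: 25.0
```

Call:
{"api": "step_arm", "payload": {
  "commands": [
    [0.3, 0, 0, -0.1, 0, 0, 0],
    [0.3, 0, 0, -0.1, 0, 0, 0],
    [0.3, 0, 0, -0.1, 0, 0, 0]
  ]
}}

```text
time: 8.77
tool_pos: [0.5492, 0.1574, 0.0138]
tool_rot: [3.141, 0.001, -3.12]
contact_force: [-3.1, -0.1, 7.2]
opening: 0.0415
grip_force: 25.0
```

Call:
{"api": "step_arm", "payload": {
  "commands": [
    [0.3, 0, 0, 0, 0, 0, 0],
    [0.3, 0, 0, 0, 0, 0, 0]
  ]
}}

```text
time: 8.93
tool_pos: [0.5491, 0.1574, 0.0138]
tool_rot: [3.141, 0.001, -3.12]
contact_force: [-2.3, 0.7, 7.8]
opening: 0.0418
grip_force: 25.0
```

It's touching the floor at about 8 N. Releasing to 61 mm.

Call:
{"api": "step_arm", "payload": {
  "commands": [
    [0.66, 0, 0, 0, 0, 0, 0],
    [0.66, 0, 0, 0, 0, 0, 0],
    [0.66, 0, 0, 0, 0, 0, 0],
    [0.66, 0, 0, 0, 0, 0, 0],
    [0.66, 0, 0, 0, 0, 0, 0]
  ]
}}

```text
time: 9.35
tool_pos: [0.549, 0.1574, 0.0127]
tool_rot: [3.141, 0.0, -3.12]
contact_force: [-0.2, -0.1, -0.1]
opening: 0.0604
grip_force: 0.0
```

Call:
{"api": "step_arm", "payload": {
  "commands": [
    [0.66, 0, 0, 0.5, 0, 0, 0],
    [0.66, 0, 0, 1.5, 0, 0, 0],
    [0.66, 0, 0, 4, 0, 0, 0],
    [0.66, 0, 0, 8, 0, 0, 0],
    [0.66, 0, 0, 12, 0, 0, 0]
  ]
}}

```text
time: 9.77
tool_pos: [0.5482, 0.1573, 0.1342]
tool_rot: [3.141, -0.002, -3.12]
contact_force: [1.0, 1.1, 0.1]
opening: 0.0606
grip_force: 0.0
```

Call:
{"api": "step_arm", "payload": {
  "commands": [
    [0.8, -1, -4, 3, 0, 0, 0],
    [0.8, -2, -8, 6, 0, 0, 0],
    [0.8, -3, -12, 10, 0, 0, 0],
    [0.8, -3.5, -16, 10, 0, 0, 0],
    [0.8, -4, -20, 10, 0, 0, 0]
  ]
}}

```text
time: 10.18
tool_pos: [0.5131, -0.0186, 0.2334]
tool_rot: [-3.141, 0.007, -3.119]
contact_force: [1.1, 0.2, -0.9]
opening: 0.0735
grip_force: 0.0
```

```bash
python3 - <<'E'
from h import *
n=np.array([-.4985,.039,.866]);t=np.array([.5121,-.2911,.1058])-n*.0125
print(t,t+.06*n)
go(t+.06*n,[-np.pi,-.5236,np.pi-.078]);go(t+.06*n,[-np.pi,.5236,np.pi-.078]);print(observe()['qpos'])
for n in("scene","side"):
    mm=camera_model(n);i=read_camera(n)[:,:,::-1].copy();cv2.imwrite(f"pics/{n}5.png",i);h=cv2.cvtColor(i,cv2.COLOR_BGR2HSV)
    b=cv2.inRange(h,(8,170,60),(22,255,255));b=cv2.morphologyEx(b,cv2.MORPH_OPEN,np.ones((3,3)));c=[x for x in cv2.findContours(b,0,2)[0] if cv2.contourArea(x)>250]
    for x in c: r=cv2.minAreaRect(x);print(n,r,onz(mm,[r[0]],.022))
cv2.imwrite('pics/s5.png',cv2.resize(cv2.imread('pics/side5.png')[250:420,150:350],(706,600)))
E
```

```text
[ 0.51833125 -0.2915875   0.094975  ] [ 0.48842125 -0.2892475   0.146935  ]
t=10.18 F=[ 1.1  0.2 -0.9] open=0.0735 grip=0.0 pos=[ 0.5131 -0.0186  0.2334] rpy=[-3.141  0.007 -3.119]
shift cm [ -2.47 -27.07  -8.65] turn [ 0.015  0.53  -0.099]
t=10.18 F=[ 1.1  0.2 -0.9] open=0.0735 grip=0.0 pos=[ 0.5131 -0.0186  0.2334] rpy=[-3.141  0.007 -3.119]
shift cm [ -2.47 -27.07  -8.65] turn [-0.014 -0.517 -0.099]
[-1.86291590e-01  3.11462888e-01  1.54982934e+00  1.25230793e-03
  1.27359828e+00 -1.78039707e+00]
scene ((393.16070556640625, 300.4884033203125), (18.670873641967773, 46.11775588989258), 36.469234466552734) [[0.55129787 0.15838443 0.022     ]]
side ((282.20001220703125, 315.1000061035156), (51.42955780029297, 19.677398681640625), 26.56505012512207) [[0.5465902  0.16139787 0.022     ]]
```

View pics/s5.png

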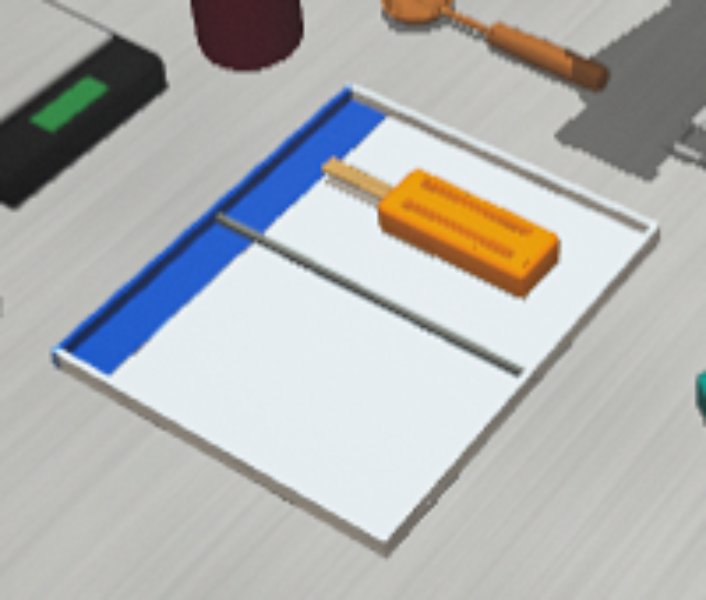

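The mango lies flat in the near lane, block from (385,200) to (555,270), stick over the blue stripe. Now the beet, keeping this wrist turn.

Call:
{"api": "step_arm", "payload": {
  "commands": [
    [0.75, -0.5, -4, 0, -0.003, -0.11, -0.02],
    [0.75, -1, -8, 0, -0.006, -0.22, -0.04],
    [0.75, -1.5, -12, 0, -0.009, -0.33, -0.06],
    [0.75, -2, -16, 0, -0.012, -0.44, -0.08],
    [0.75, -2.5, -20, 0, -0.014, -0.517, -0.099]
  ]
}}

```text
time: 10.7
tool_pos: [0.4887, -0.2064, 0.2301]
tool_rot: [3.14, 0.507, 3.066]
contact_force: [1.2, 0.7, -0.0]
opening: 0.0689
grip_force: 0.0
```

Call:
{"api": "step_arm", "payload": {
  "commands": [
    [0.75, 0, -3, 0, 0, 0, 0],
    [0.75, 0, -6, -1, 0, 0, 0],
    [0.75, 0, -7, -4, 0, 0, 0],
    [0.75, 0, -7, -7, 0, 0, 0],
    [0.75, 0, -7, -8.5, 0, 0, 0]
  ]
}}

```text
time: 11.12
tool_pos: [0.4886, -0.2749, 0.1413]
tool_rot: [3.134, 0.499, 3.063]
contact_force: [0.1, 0.8, -1.0]
opening: 0.0689
grip_force: 0.0
```

Call:
{"api": "step_arm", "payload": {
  "commands": [
    [0.75, 0, 0, 0, 0, 0, 0],
    [0.75, 0, 0, 0, 0, 0, 0]
  ]
}}

```text
time: 11.28
tool_pos: [0.4898, -0.2748, 0.144]
tool_rot: [3.136, 0.501, 3.066]
contact_force: [-0.6, -0.6, 0.0]
opening: 0.0687
grip_force: 0.0
```

```bash
python3 - <<'E'
from h import *
go([.5183,-.2916,.095],[-np.pi,.5236,np.pi-.078]);print(observe()['qpos'])
m=camera_model('wrist');i=read_camera('wrist')[:,:,::-1].copy();cv2.imwrite('pics/w6.png',i)
h=cv2.cvtColor(i,cv2.COLOR_BGR2HSV);k=cv2.inRange(h,(160,80,15),(180,255,255))
k=cv2.morphologyEx(k,cv2.MORPH_OPEN,np.ones((5,5)))
for c in cv2.findContours(k,0,2)[0]:
    if cv2.contourArea(c)>800: x,y,w,hh=cv2.boundingRect(c);print(x,y,w,hh,cv2.minAreaRect(c))
print(proj(m,[[.5121,-.2911,.1058]]))
E
```

```text
t=11.28 F=[-0.6 -0.6  0. ] open=0.0687 grip=0.0 pos=[ 0.4898 -0.2748  0.144 ] rpy=[3.136 0.501 3.066]
shift cm [ 2.85 -1.68 -4.9 ] turn [-0.007 -0.022 -0.005]
[-0.84504456  0.32439333  1.94483244  0.64220841  0.60036437 -2.82898325]
263 172 68 127 ((296.5, 235.0), (126.0, 67.0), 90.0)
[[295.95576671 266.79721935]]
```

View pics/w6.png

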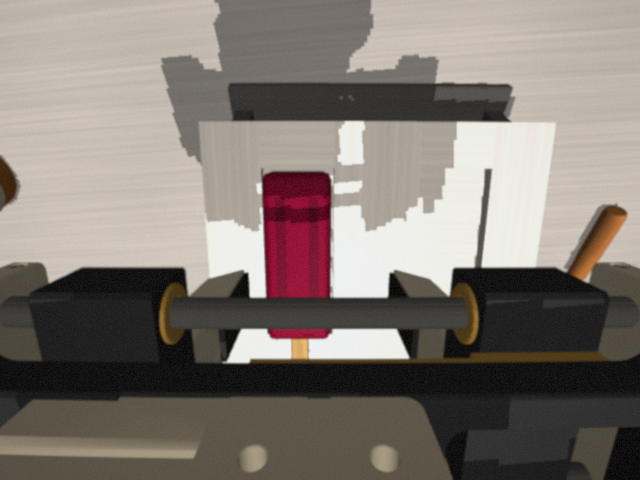

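The beet is at columns 263–331, and its centre column of 296 matches my prediction. I need to shift 17 mm sideways and then descend along the normal.

Call:
{"api": "step_arm", "payload": {
  "commands": [
    [0.75, 0, -0.9, 0, -0.007, -0.022, -0.005],
    [0.75, 0, -1.7, 0, -0.007, -0.022, -0.005],
    [0.75, 0.8, -1.7, -1.4, -0.007, -0.022, -0.005],
    [0.75, 1.6, -1.7, -2.8, -0.007, -0.022, -0.005],
    [0.75, 2.3, -1.7, -4, -0.007, -0.022, -0.005]
  ]
}}

```text
time: 11.75
tool_pos: [0.5138, -0.2934, 0.1054]
tool_rot: [-3.137, 0.526, 3.065]
contact_force: [-0.8, 0.0, -0.7]
opening: 0.0691
grip_force: 0.0
```

Call:
{"api": "step_arm", "payload": {
  "commands": [
    [0.75, 0, 0, 0, 0, 0, 0],
    [0.75, 0, 0, 0, 0, 0, 0]
  ]
}}

```text
time: 11.92
tool_pos: [0.5131, -0.2926, 0.1048]
tool_rot: [-3.139, 0.525, 3.065]
contact_force: [-0.5, -0.2, 0.0]
opening: 0.069
grip_force: 0.0
```

```bash
python3 -c "
from h import *
go([.5183,-.2916,.095],[-np.pi,.5236,np.pi-.078]);print(observe()['qpos'])"
```

```text
t=11.92 F=[-0.5 -0.2  0. ] open=0.0690 grip=0.0 pos=[ 0.5131 -0.2926  0.1048] rpy=[-3.139  0.525  3.065]
shift cm [ 0.52  0.1  -0.98] turn [ 0.002  0.001 -0.   ]
[-0.83828604  0.43049598  1.93201858  0.77835078  0.51232197 -2.97015788]
```

Call:
{"api": "step_arm", "payload": {
  "commands": [
    [0.75, 0.25, 0.1, -0.5, 0, 0, 0],
    [0.75, 0.5, 0.1, -1, 0, 0, 0],
    [0.3, 0.5, 0.1, -1, 0, 0, 0],
    [0.3, 0.5, 0.1, -1, 0, 0, 0],
    [0.3, 0.5, 0.1, -1, 0, 0, 0]
  ]
}}

```text
time: 12.33
tool_pos: [0.5176, -0.2915, 0.0942]
tool_rot: [-3.139, 0.524, 3.064]
contact_force: [-0.3, -0.3, 0.6]
opening: 0.0533
grip_force: 0.0
```

Call:
{"api": "step_arm", "payload": {
  "commands": [
    [0.3, 0, 0, 0, 0, 0, 0],
    [0.3, 0, 0, 0, 0, 0, 0],
    [0.3, 0, 0, 0, 0, 0, 0],
    [0.3, 0, 0, 0, 0, 0, 0],
    [0.3, 0, 0, 0, 0, 0, 0]
  ]
}}

```text
time: 12.75
tool_pos: [0.5175, -0.2914, 0.0941]
tool_rot: [-3.14, 0.524, 3.064]
contact_force: [-3.6, 0.1, 1.5]
opening: 0.0419
grip_force: 25.0
```

```bash
python3 -c "
from h import *
go([.4884,-.2892,.147],[-np.pi,.5236,np.pi-.078]);print(observe()['qpos'])"
```

```text
t=12.75 F=[-3.6  0.1  1.5] open=0.0419 grip=25.0 pos=[ 0.5175 -0.2914  0.0941] rpy=[-3.14   0.524  3.064]
shift cm [-2.91  0.22  5.29] turn [0.002 0.    0.   ]
[-0.82904316  0.45330406  1.93405761  0.80777095  0.49034072 -2.99565348]
```

Call:
{"api": "step_arm", "payload": {
  "commands": [
    [0.3, -0.3, 0, 0.5, 0, 0, 0],
    [0.3, -0.8, 0, 1.4, 0, 0, 0],
    [0.3, -1.5, 0.1, 2.6, 0, 0, 0],
    [0.3, -2.2, 0.2, 3.9, 0, 0, 0],
    [0.3, -3, 0.2, 5.3, 0, 0, 0]
  ]
}}

```text
time: 13.17
tool_pos: [0.4868, -0.2891, 0.1478]
tool_rot: [-3.14, 0.523, 3.064]
contact_force: [0.7, 0.2, -1.1]
opening: 0.0417
grip_force: 25.0
```

Call:
{"api": "step_arm", "payload": {
  "commands": [
    [0.3, 0, 0, 2, 0.01, 0.1, 0],
    [0.3, 0, 1, 4, 0.016, 0.21, 0],
    [0.3, 0, 3, 6, 0.024, 0.31, 0],
    [0.3, 0, 5, 8, 0.032, 0.42, 0],
    [0.3, 0, 7, 10, 0.04, 0.52, 0]
  ]
}}

```text
time: 13.58
tool_pos: [0.4863, -0.22, 0.2514]
tool_rot: [-3.133, 0.026, 3.059]
contact_force: [2.9, -0.0, -1.6]
opening: 0.0419
grip_force: 25.0
```

Call:
{"api": "step_arm", "payload": {
  "commands": [
    [0.3, 0, 3, 0, 0, 0, 0.02],
    [0.3, 1, 6, 0, 0, 0, 0.04],
    [0.3, 1, 9, 0, 0, 0, 0.06],
    [0.3, 2, 12, 0, 0, 0, 0.08],
    [0.3, 2, 15, 0, 0, 0, 0.1]
  ]
}}

```text
time: 14.0
tool_pos: [0.508, -0.0685, 0.2477]
tool_rot: [-3.139, 0.03, -3.119]
contact_force: [-0.6, -0.5, -1.1]
opening: 0.0419
grip_force: 25.0
```

Call:
{"api": "step_arm", "payload": {
  "commands": [
    [0.3, 1, 3.5, 0, 0, 0, 0],
    [0.3, 1, 7, 0, 0, 0, 0],
    [0.3, 2, 10.5, 0, 0, 0, 0],
    [0.3, 2, 14, 0, 0, 0, 0],
    [0.3, 3, 17, 0, 0, 0, 0]
  ]
}}

```text
time: 14.42
tool_pos: [0.5362, 0.1022, 0.2479]
tool_rot: [-3.139, 0.029, -3.119]
contact_force: [-0.1, -0.2, -1.0]
opening: 0.042
grip_force: 25.0
```

Call:
{"api": "step_arm", "payload": {
  "commands": [
    [0.3, 0, 3.5, 0, 0, 0, 0],
    [0.3, 0, 7, 0, 0, 0, 0],
    [0.3, 0, 10.5, 0, 0, 0, 0],
    [0.3, 0, 14, 0, 0, 0, 0],
    [0.3, 0, 17, 0, 0, 0, 0]
  ]
}}

```text
time: 14.83
tool_pos: [0.5371, 0.2721, 0.2478]
tool_rot: [-3.139, 0.03, -3.119]
contact_force: [0.8, -0.1, -1.3]
opening: 0.042
grip_force: 25.0
```

```bash
python3 -c "
from h import *
go([.546,.292,.06],[-np.pi,0,np.pi+.025]);print(observe()['qpos'])
"
```

```text
t=14.83 F=[ 0.8 -0.1 -1.3] open=0.0420 grip=25.0 pos=[0.5371 0.2721 0.2478] rpy=[-3.139  0.03  -3.119]
shift cm [  0.89   1.99 -18.78] turn [0.002 0.03  0.003]
[ 0.34795     0.45652435  1.28836696 -0.01191022  1.36932062 -1.24268308]
```

Call:
{"api": "step_arm", "payload": {
  "commands": [
    [0.3, 0.5, 1, -2, 0.002, 0.03, 0],
    [0.3, 0.9, 2, -6, 0.002, 0.03, 0],
    [0.3, 0.9, 2, -10, 0.002, 0.03, 0],
    [0.3, 0.9, 2, -14, 0.002, 0.03, 0],
    [0.3, 0.9, 2, -17, 0.002, 0.03, 0]
  ]
}}

```text
time: 15.25
tool_pos: [0.5452, 0.2897, 0.0744]
tool_rot: [-3.14, -0.004, -3.119]
contact_force: [-0.7, -0.2, -1.0]
opening: 0.0419
grip_force: 25.0
```

Call:
{"api": "step_arm", "payload": {
  "commands": [
    [0.3, 0, 0, -2, 0, 0, 0],
    [0.3, 0, 0, -3.5, 0, 0, 0],
    [0.3, 0, 0, -4.5, 0, 0, 0],
    [0.3, 0, 0, -5.3, 0, 0, 0],
    [0.3, 0, 0, -5.3, 0, 0, 0]
  ]
}}

```text
time: 15.67
tool_pos: [0.5461, 0.29, 0.0232]
tool_rot: [-3.142, -0.003, -3.119]
contact_force: [-0.2, 0.3, -1.3]
opening: 0.0415
grip_force: 25.0
```

```bash
python3 -c "
from h import *
go([.546,.292,.014],[-np.pi,0,np.pi+.025])
cv2.imwrite('pics/s7.png',cv2.resize(read_camera('side')[250:420,150:350,::-1],(706,600)))"
```

```text
t=15.67 F=[-0.2  0.3 -1.3] open=0.0415 grip=25.0 pos=[0.5461 0.29   0.0232] rpy=[-3.142e+00 -3.000e-03 -3.119e+00]
shift cm [-0.01  0.2  -0.92] turn [ 0.    -0.003  0.003]
```

View pics/s7.png

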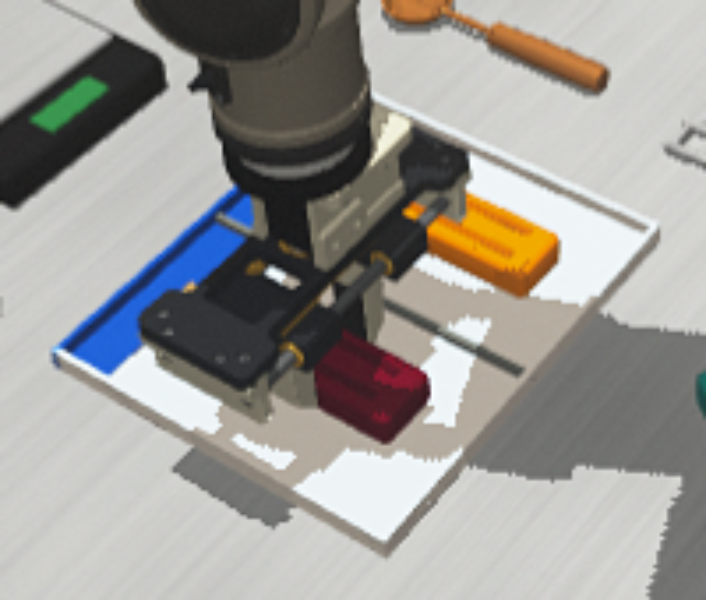

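The beet hovers in the far lane, block end at (385,410), well clear of the rib and the mango. I'll creep down.

Call:
{"api": "step_arm", "payload": {
  "commands": [
    [0.3, 0, 0.1, -0.3, 0, 0, 0],
    [0.3, 0, 0.1, -0.6, 0, 0, 0],
    [0.3, 0, 0.1, -0.75, 0, 0, 0],
    [0.3, 0, 0.1, -0.75, 0, 0, 0]
  ]
}}

```text
time: 16.05
tool_pos: [0.5466, 0.2916, 0.0167]
tool_rot: [3.141, -0.001, -3.119]
contact_force: [-0.2, -0.2, -1.5]
opening: 0.0419
grip_force: 25.0
```

Call:
{"api": "step_arm", "payload": {
  "commands": [
    [0.3, 0, 0, -0.1, 0, 0, 0],
    [0.3, 0, 0, -0.1, 0, 0, 0]
  ]
}}

```text
time: 16.22
tool_pos: [0.5466, 0.2916, 0.0156]
tool_rot: [3.141, -0.001, -3.119]
contact_force: [-0.9, -0.4, -1.7]
opening: 0.0417
grip_force: 25.0
```

Call:
{"api": "step_arm", "payload": {
  "commands": [
    [0.3, 0, 0, -0.1, 0, 0, 0],
    [0.3, 0, 0, -0.1, 0, 0, 0]
  ]
}}

```text
time: 16.38
tool_pos: [0.5466, 0.2915, 0.0145]
tool_rot: [3.141, -0.001, -3.119]
contact_force: [0.0, 0.4, -1.4]
opening: 0.0419
grip_force: 25.0
```

Call:
{"api": "step_arm", "payload": {
  "commands": [
    [0.3, 0, 0, -0.08, 0, 0, 0],
    [0.3, 0, 0, -0.08, 0, 0, 0]
  ]
}}

```text
time: 16.55
tool_pos: [0.5466, 0.2916, 0.0137]
tool_rot: [3.141, -0.001, -3.119]
contact_force: [0.4, -0.2, -1.5]
opening: 0.042
grip_force: 25.0
```

Call:
{"api": "step_arm", "payload": {
  "commands": [
    [0.3, 0, 0, -0.08, 0, 0, 0],
    [0.3, 0, 0, -0.08, 0, 0, 0],
    [0.3, 0, 0, -0.08, 0, 0, 0]
  ]
}}

```text
time: 16.8
tool_pos: [0.5467, 0.2916, 0.0136]
tool_rot: [3.141, -0.001, -3.119]
contact_force: [-3.0, -1.5, 4.9]
opening: 0.0415
grip_force: 25.0
```

Touching at about 5 N. I'll release, rise and check.

Call:
{"api": "step_arm", "payload": {
  "commands": [
    [0.66, 0, 0, 0, 0, 0, 0],
    [0.66, 0, 0, 0, 0, 0, 0],
    [0.66, 0, 0, 0, 0, 0, 0],
    [0.66, 0, 0, 0, 0, 0, 0],
    [0.66, 0, 0, 0, 0, 0, 0]
  ]
}}

```text
time: 17.22
tool_pos: [0.5466, 0.2915, 0.0127]
tool_rot: [3.141, -0.001, -3.119]
contact_force: [-0.3, 0.3, 0.2]
opening: 0.0604
grip_force: 0.0
```

Call:
{"api": "step_arm", "payload": {
  "commands": [
    [0.66, 0, 0, 0.5, 0, 0, 0],
    [0.66, 0, 0, 1.5, 0, 0, 0],
    [0.66, 0, 0, 4, 0, 0, 0],
    [0.66, 0, 0, 8, 0, 0, 0],
    [0.66, 0, 0, 12, 0, 0, 0]
  ]
}}

```text
time: 17.63
tool_pos: [0.5458, 0.2912, 0.1342]
tool_rot: [3.141, -0.003, -3.119]
contact_force: [0.6, 0.7, 0.2]
opening: 0.0608
grip_force: 0.0
```

Call:
{"api": "step_arm", "payload": {
  "commands": [
    [0.66, -1, -4, 3, 0, 0, 0],
    [0.66, -2, -8, 6, 0, 0, 0],
    [0.66, -3, -12, 9, 0, 0, 0],
    [0.66, -4, -16, 12, 0, 0, 0],
    [0.66, -5, -20, 12, 0, 0, 0]
  ]
}}

```text
time: 18.05
tool_pos: [0.5047, 0.1215, 0.2474]
tool_rot: [3.14, 0.005, -3.118]
contact_force: [1.4, -0.6, 0.9]
opening: 0.0604
grip_force: 0.0
```

Call:
{"api": "step_arm", "payload": {
  "commands": [
    [0.66, 0, -4, 0, 0, 0, 0],
    [0.66, 0, -8, 0, 0, 0, 0],
    [0.66, 0, -8, 0, 0, 0, 0],
    [0.66, 0, -8, 0, 0, 0, 0]
  ]
}}

```text
time: 18.38
tool_pos: [0.5043, 0.0404, 0.2443]
tool_rot: [3.141, 0.001, -3.123]
contact_force: [0.9, 0.0, 0.1]
opening: 0.0605
grip_force: 0.0
```

```bash
python3 - <<'E'
from h import *
o=observe();print(o['time'],o['tool_pos'])
for n in("scene","side"):
    mm=camera_model(n);i=read_camera(n)[:,:,::-1].copy();h=cv2.cvtColor(i,cv2.COLOR_BGR2HSV)
    for nm,lo,hi in(("mango",(8,170,60),(22,255,255)),("beet",(160,80,15),(180,255,255))):
        b=cv2.morphologyEx(cv2.inRange(h,lo,hi),cv2.MORPH_OPEN,np.ones((3,3)))
        for x in cv2.findContours(b,0,2)[0]:
            r=cv2.minAreaRect(x);p=onz(mm,[r[0]],.02)[0]
            if cv2.contourArea(x)>250 and .45<p[0]<.7 and .05<p[1]<.37: print(n,nm,p.round(3),r[2])
    if n=="side": cv2.imwrite('pics/s8.png',cv2.resize(i[220:420,150:390],(720,600)))
E
```

```text
18.3833 [0.50428348 0.04035268 0.24434794]
scene mango [0.55  0.157 0.02 ] 34.99201965332031
scene beet [0.544 0.292 0.02 ] 31.82744789123535
side mango [0.548 0.16  0.02 ] 26.56505012512207
side beet [0.542 0.294 0.02 ] 28.300756454467773
```

View pics/s8.png

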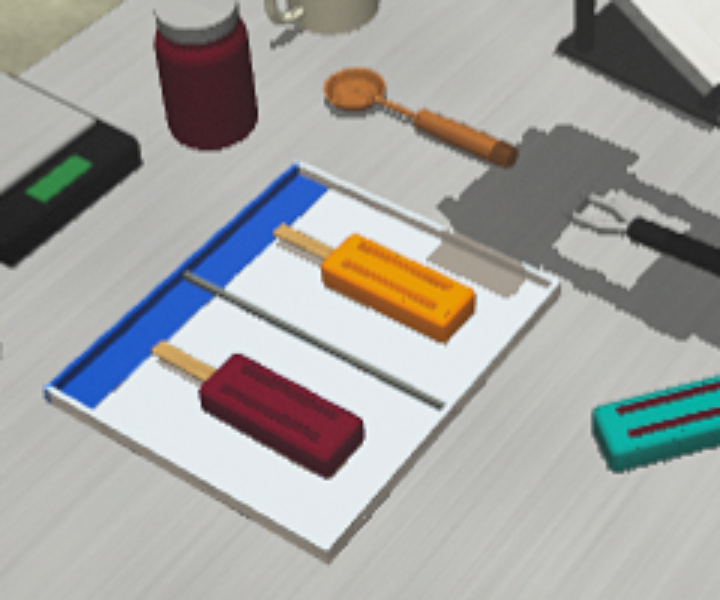

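Both bars lie flat in their lanes, mango at (400,285) and beet at (283,413), sticks towards blue. The spoon and peeler look undisturbed. Handing in.

```bash
python3 -c "
from cell import *
print(hand_in())"
```

```text
the job is handed in; nothing more can be done
None
```

Both bars are in the tray, mango in the near lane and beet in the far lane, flat and released with sticks towards the blue end, and the job was handed in at about 18.5 s; no verdict was returned.

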